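# Lock the bayonet lid on a bulk food keg

## Robot

A 7-joint arm with a two-finger parallel gripper is mounted at the origin on the work surface. World frame = base frame: x ahead of the robot, y to its left, z up, the work surface at z = 0. Lengths are in m, angles in rad, forces in N, time in s.
With the tool pointing down it reaches from about 0.4 to 0.85 m from the base axis. Payload 4.5 kg.
Tool frame: the origin (TCP) lies on the front face of the gripper's body, between the roots of the fingers; the fingertips stand 73 mm ahead of it and the grasp point (between the pads) lies 54 mm ahead of it; z points along the fingers, y is the line along which they close (so a half turn about z gives the same grasp; the last joint's range is limited). The gripper opens to 85 mm and grips with 20 to 120 N. Pads are 22 mm wide; open, the fingers measure 114 mm over their backs; the gripper's body (76 mm by 85 mm) begins 54 mm behind the grasp point. The pads swing forward as they close: fully open they stand 13 mm farther back than shut.
Start: joints at [1.346, 0.689, -0.195, 1.565, 0.157, 0.902, -0.215], TCP at [0.16, -0.604, 0.304] pointing down, gripper open.
Joint ranges: [-3.01, 3.01], [-0.46, 2.08], [-1.47, 1.51], [0.13, 2.56], [-1, 4.14], [0.04, 2.09], [-2.66, 2.66]. Speed limits (rad/s): [2.57, 2.57, 3.14, 3.14, 3.14, 3.14, 3.14].

## Interface

Orientations are given as a unit quaternion [x, y, z, w].
In Python, from plant import ctrl gives the robot as it stands.
- The arm moves only by the shell command python3 -m inch 'ROWS' [OPENING] [FORCE]. ROWS is JSON, one flat list of numbers, 6 for each row, row after row: the shift along the world's x, y, z each as a share of 0.3 m, from -1 to 1, then the turn, a rotation vector about the world's x, y, z each as a share of 0.5 rad, from -1 to 1. A call has 1 to 20 rows; each row shifts and turns the commanded pose from where the row before left it; what a row does not reach is not made up. A row lasts 1/8 s, in which the tool goes at most 62.5 mm and 10.7 degrees, less where a joint would pass 70% of its speed; a pose out of reach is approached as far as the arm can. A call with a number of a shift or a turn outside -1 to 1 is refused whole. A call with a gripper value outside its range is refused whole. OPENING is the opening, from 0 (shut) to 1 (fully open), set as the call begins (- or left out, the last holds). The fingers move at their own pace and stop on an object; FORCE is the grip in N (left out, the last holds). Time passes only in rows, so rows that do not move let the fingers close. It gives the time, the measured TCP pose, the force, the opening and the grip force at its end, in the units of the state.
- ctrl.get_state(): the state, without advancing time (a new reading comes with each control period).
- ctrl.capture(name): name is "scene" or "top" or "wrist"; returns a dict with "frame" (384x512x3 uint8, red, green, blue), "depth" (384x512 float32, m along the optical axis (not along the pixel's ray), 0 where there is no reading), "vfov" (degrees; the focal length in pixels is half the picture's height over the tangent of half this angle, whatever the lens; pixels are square), "cx", "cy" (the principal point, pixels), "cam_to_world" (4x4, takes a point from camera to world coordinates); the wrist camera has in their place "T_tool_cam" (4x4, takes a point from camera to tool coordinates, whose origin is the TCP and whose axes are the flange's). Camera axes: x right, y down, z forward; pixel columns grow to the right and rows downward; lengths in m; the calibration is good to about 2 mm. A picture is of the moment at which its call begins: read the wrist's pose just before it.
- ctrl.job_done(): hands the job in; it is judged then, once.
The state is a dict: "time_s": time; "joints": joint angles; "qd": joint speeds; "tau": joint torques, N m; "eef_pos": TCP position; "eef_rot": TCP orientation; "contact_force": force on the tool from outside, world axes, zero at the start; "torque": the same for the moment, N m; "grip_width": finger opening in m; "grasp_force": force on a finger pad.
Only numpy, scipy, OpenCV 4.12 (cv2) and the standard library are available. Lean on these libraries where they do the work, as an engineer would, in place of code of your own. Each camera call takes 0.05 s, during which the arm holds its last target. There are 200 camera calls.

## Task

Close the bulk food keg: take its loose blue lid from the table by the grip bar, find the three slots in the keg's collar with the lid's three lugs, press the lid down against the sprung seal and twist it clockwise (seen from above) to the stop, so that it stays locked down, level, when you let go. Press and twist firmly but never force it (60 N on the collar cracks it), and leave the tins and the jar standing where they are.

Things in the scene. Friction and masses are not known exactly. Their poses are not given: they have to be found in the camera images.
- keg: White round plastic keg, 190 mm diameter, fixed to the bench. Origin: centre of its underside on the table, z up. Blue carry ears at its +y and -y sides reach 107 mm out, 70 to 86 mm up; steel bracket ring, 207 mm diameter, at its foot. A white collar, 137 mm over its steel band, is clamped round its neck; its flat top face (the flange) is 160 mm above the table.
- keg_mouth (a point): Centre of the collar's mouth, level with the flange top, axes as the keg's. The flange is open 97 mm wide. Three slots 120 degrees apart are cut outward from the opening to radius 59 mm, 20 mm wide, a yellow mark outside each. One lies near the keg's +x, but the hand-clamped collar, slots and all, is turned by an unreported angle, up to 0.32 rad either way: look or feel for it.
- keg_under (a point): On the keg's axis 8 mm below keg_mouth: the lowest edge of the flange's underside. Clockwise (from above) of each slot the underside has a hump (8 mm below the flange top), then a pocket (5 mm below it), then a solid stop. A lug sits in its pocket 0.62 rad clockwise of the slot's middle (red mark outside) and meets the stop at about 0.66 rad. A stop also bars turning anticlockwise.
- keg_seal (a point): Centre of the top of the black seal ring (118 to 132 mm diameter), 7.5 mm above the flange top when free. It is sprung: it pushes back with about 5 N at first, 13 N when the lid is low enough to twist, 15 N at the bottom of its travel. All contact forces between lid and keg together must stay below 60 N: at the stop, a twist of 0.5 N m is ample and 1.5 N m too much.
- lid: Loose lid, 0.2 to 0.3 kg, lying plug down: grey plug 92 mm diameter and 18 mm high, then a blue disc 136 mm diameter, 18 to 25 mm up, then a grip bar. Origin: centre of the plug's underside, z up. Origin's height from keg_mouth: -2 mm with the lugs on the flange, -10.5 mm in the slots resting on the seal, -16 mm or lower to twist, -18 mm bottomed, -13 mm locked and let go.
- lid_lug (a point): Middle of one of the three yellow lugs, on the lid's +x side (the others 120 and 240 degrees round), 49 mm from the lid's axis and 5 mm above its underside. Each is 15 mm wide, 6 mm high and reaches out to radius 55 mm, with a yellow mark above it on the disc. A lug enters its slot when within about 0.04 rad of the slot's middle.
- lid_grip (a point): On the lid's axis in the grip bar, 46 mm above the lid's underside. The bar runs along the lid's x: 72 mm long, 14 mm thick, 36 mm high (25 to 61 mm above the lid's underside), flat sides.
- tin_a: Bystander: tin with red label, 74 mm diameter, 108 mm high, standing on the table; origin at the centre of its underside.
- tin_b: Bystander: tin with blue label, 74 mm diameter, 108 mm high, standing on the table; origin at the centre of its underside.
- jar: Bystander: jar with orange cap and paper label, 68 mm diameter, 110 mm high, standing on the table; origin at the centre of its underside.
There are look-alikes about, which are no part of the job. There is more than one size of the lid; the job needs the smallest.

How it is judged:
By the outcome, as a careful person would: the job done as asked, in the order asked, and still so for the second after the job is handed in, with the robot touching nothing.
It also fails if it takes over 69 s, if anything falls off the work surface, if the arm or the gripper's body presses on something with over 40 N, if the wrist force passes 120 N, or if a joint passes its speed limit or range.

## Working session

There is one attempt and no reset: what is moved stays moved. The work goes in short steps, Python scripts to look and compute and a shell command to move; the robot and the scene stay as the last step left them, time stands still between calls to the robot, and variables do not carry over. Pictures are saved under pics/ and viewed, at most 10 in all, crops included, and the job is handed in when it is done.

```bash
mkdir -p pics; ls; cat > h.py <<'E'
import numpy as np, cv2
from plant import ctrl
from scipy.spatial.transform import Rotation as R
def cap(n):
    s=ctrl.get_state(); c=ctrl.capture(n)
    if 'T_tool_cam' in c:
        T=np.eye(4); T[:3,:3]=R.from_quat(s['eef_rot']).as_matrix(); T[:3,3]=s['eef_pos']
        c['cam_to_world']=T@np.array(c['T_tool_cam'])
    c['f']=c['frame'].shape[0]/2/np.tan(np.radians(c['vfov'])/2)
    return c
def ray(c,u,v,z):
    M=np.array(c['cam_to_world']); d=M[:3,:3]@np.array([(u-c['cx'])/c['f'],(v-c['cy'])/c['f'],1]); o=M[:3,3]
    return o+d*(z-o[2])/d[2]
def dep(c,u,v):
    z=c['depth'][int(v),int(u)]; M=np.array(c['cam_to_world'])
    return M[:3,:3]@(z*np.array([(u-c['cx'])/c['f'],(v-c['cy'])/c['f'],1]))+M[:3,3]
def cloud(c):
    v,u=np.mgrid[:384,:512]; z=c['depth']; M=np.array(c['cam_to_world'])
    P=np.stack([(u-c['cx'])/c['f']*z,(v-c['cy'])/c['f']*z,z],-1)
    return P@M[:3,:3].T+M[:3,3]
def save(n,im): cv2.imwrite('pics/'+n+'.png',cv2.cvtColor(im,cv2.COLOR_RGB2BGR))
E
python3 - <<'E'
from h import *
import pickle
a=cap('scene');b=cap('top')
pickle.dump((a,b),open('c0.pkl','wb'))
for c in(a,b): print(c['f'],c['cx'],c['cy'],np.round(c['cam_to_world'],3).tolist(), (c['depth']>0).mean())
save('top0',cv2.resize(b['frame'],(800,600)));save('scene0',cv2.resize(a['frame'],(800,600)))
print(ctrl.get_state())
E
```

```text
pics
359.11619002014527 255.2705113143875 191.92218334260133 [[0.617, 0.559, -0.554, 0.935], [0.787, -0.435, 0.437, -0.223], [0.004, -0.706, -0.709, 0.672], [0.0, 0.0, 0.0, 1.0]] 0.9960072835286459
452.7240990259058 257.11189085464 189.20169469564516 [[-0.013, -0.985, 0.172, 0.297], [-1.0, 0.015, 0.009, 0.099], [-0.011, -0.172, -0.985, 1.326], [0.0, 0.0, 0.0, 1.0]] 0.9962056477864584
{'time_s': 0.1, 'joints': array([ 1.34580957,  0.68992665, -0.19449045,  1.56626564,  0.15727794,
        0.90249259, -0.21510298]), 'qd': array([-0.00021268, -0.00185714,  0.00044417, -0.00211711, -0.00028227,
        0.0003559 ,  0.00059225]), 'tau': array([-3.63219428e-03, -5.40602767e+01, -1.27164189e+00, -1.58983845e+01,
        9.37397039e-03,  4.38724484e-03, -3.67197217e-06]), 'eef_pos': array([ 0.1597758 , -0.60374177,  0.30313999]), 'eef_rot': array([ 9.91637413e-01,  1.29052367e-01, -1.71004825e-04, -8.35469408e-04]), 'contact_force': array([-0.8219226 ,  0.23681573,  0.19155693]), 'torque': array([-0.04730612,  0.03192114,  0.03473843]), 'grasp_force': 0.0, 'grip_width': 0.08499632321423063}
```

View pics/top0.png

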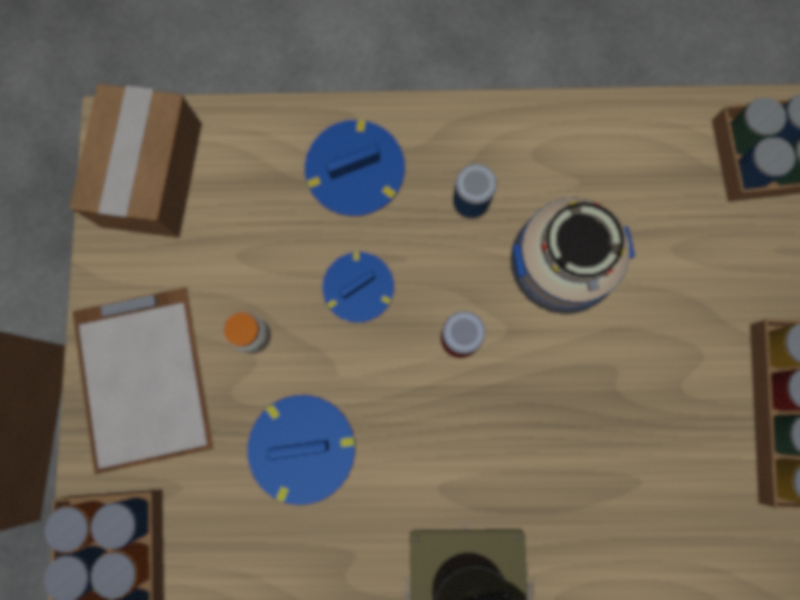

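View pics/scene0.png

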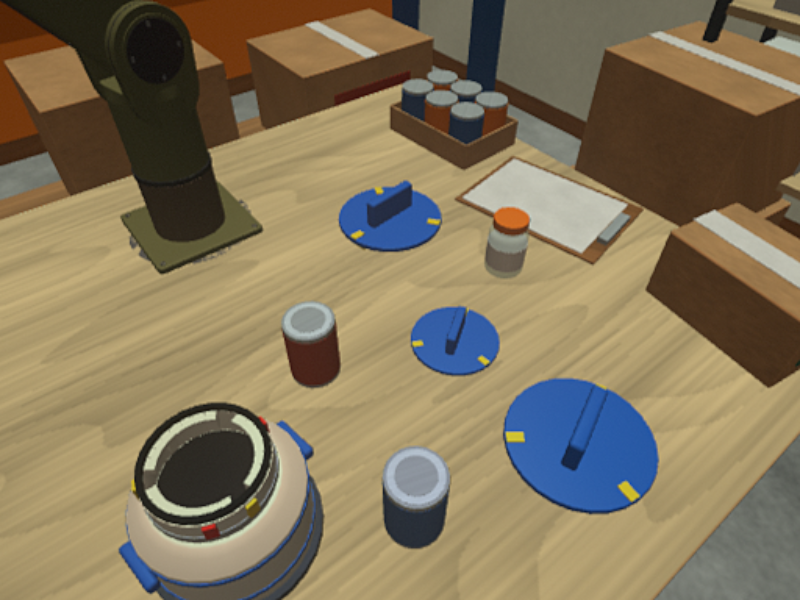

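The top view shows three blue lids, at (355,168), (358,287) and (301,450) in the 800x600 view, and the keg at (585,240). The one at (358,287) looks smallest. Its bar points up and to the right, with lug marks at (357,257), (332,304) and (385,299). Next I'll measure it, then check it in a crop.

```bash
python3 - <<'E'
from h import *
import pickle
a,b=pickle.load(open('c0.pkl','rb'))
for nm,c in(('scene',a),('top',b)):
    print(nm); P=cloud(c); hsv=cv2.cvtColor(c['frame'],cv2.COLOR_RGB2HSV)
    blue=cv2.inRange(hsv,(105,120,40),(125,255,255)); yel=cv2.inRange(hsv,(20,130,110),(35,255,255))
    red=cv2.inRange(hsv,(0,170,90),(6,255,255))|cv2.inRange(hsv,(174,170,90),(180,255,255))
    n,l,s,ce=cv2.connectedComponentsWithStats(blue|yel)
    for i in range(1,n):
        if s[i,4]<700: continue
        m=l==i; cs,_=cv2.findContours(m.astype('u1'),0,2); k=max(cs,key=cv2.contourArea)[:,0]
        W=np.array([ray(c,u,v,.025) for u,v in cv2.convexHull(k)[:,0]])
        (x,y),r=cv2.minEnclosingCircle(W[:,:2].astype('f4')); print('blue',ce[i].round(),'c',x,y,'diam',2*r, 'meanz',P[m][:,2].mean())
    for col,mk in(('yel',yel),('red',red)):
        n,l,s,ce=cv2.connectedComponentsWithStats(mk)
        for i in range(1,n):
            if s[i,4]<4: continue
            p=np.median(P[l==i],0); print(col,ce[i].round(1),s[i,4],p.round(4))
    # keg flange/seal heights
    for z0,z1 in((.155,.162),(.164,.172)):
        m=(P[...,2]>z0)&(P[...,2]<z1)&(P[...,0]>.35)&(P[...,1]<-.0)
        Q=P[m][:,:2].astype('f4'); 
        if len(Q)>20: print('ring',z0,len(Q),cv2.minEnclosingCircle(Q),Q.mean(0))
save('crop1',cv2.resize(np.hstack([b['frame'][150:220,190:290],b['frame'][115:185,325:425]]),(800,280),interpolation=cv2.INTER_CUBIC))
E
```

```text
scene
blue [310.  24.] c -0.2768915593624115 1.100934386253357 diam 0.7155492305755615 meanz -0.05350897009472847
blue [249. 141.] c 0.22657647728919983 0.3025935888290405 diam 0.23015527427196503 meanz 0.045351947507879145
blue [291. 218.] c 0.5447672605514526 0.19146521389484406 diam 0.13823868334293365 meanz 0.033800913492425505
blue [371. 285.] c 0.7748071551322937 0.2046228051185608 diam 0.2014058381319046 meanz 0.043188699655326526
yel [241.8 121.1] 17 [0.1701 0.3257 0.0379]
yel [277.4 141.6] 21 [0.3172 0.3446 0.0382]
yel [228.2 150. ] 22 [0.2609 0.2102 0.0383]
yel [298.5 198. ] 4 [0.523  0.2361 0.0405]
yel [266.7 219.6] 18 [0.5191 0.1389 0.0266]
yel [309.2 230.3] 22 [0.6046 0.1951 0.0273]
yel [384.6 246.6] 11 [0.7454 0.2855 0.0387]
yel [329.2 279.5] 65 [0.7255 0.1317 0.0384]
yel [ 84.8 310.3] 19 [ 0.5738 -0.267   0.159 ]
yel [401.7 314.1] 83 [0.8599 0.1847 0.0382]
yel [160.3 322. ] 22 [ 0.6607 -0.1851  0.1585]
red [167.3 268.8] 12 [ 0.5873 -0.1331  0.1594]
red [133.2 337.3] 30 [ 0.6578 -0.2265  0.1589]
ring 0.155 1416 ((0.5940461158752441, -0.2002619355916977), 0.0706748440861
[... 421 characters left out ...]
m 0.18994039297103882 meanz 0.04286235331439596
yel [230.6  79.4] 17 [0.8594 0.1848 0.0363]
yel [200.2 116.4] 16 [0.7449 0.2773 0.0342]
yel [248.6 122.6] 17 [0.7239 0.1318 0.0367]
yel [227.4 163.2] 5 [0.6029 0.198  0.0253]
yel [354.8 171.6] 5 [ 0.5443 -0.1497  0.1547]
yel [247.  191.5] 4 [0.5178 0.14   0.0225]
yel [211.8 194.2] 4 [0.5112 0.2437 0.0237]
yel [174.2 263.2] 19 [0.3143 0.3473 0.0351]
yel [222.  282.5] 18 [0.2587 0.2119 0.0368]
yel [180.2 316.2] 18 [0.1693 0.3276 0.0372]
ring 0.155 463 ((0.5911424160003662, -0.20053477585315704), 0.07108241319656372) [ 0.59370244 -0.20133896]
ring 0.164 303 ((0.5907362699508667, -0.20081980526447296), 0.06654544919729233) [ 0.5872229  -0.20212962]
```

View pics/crop1.png

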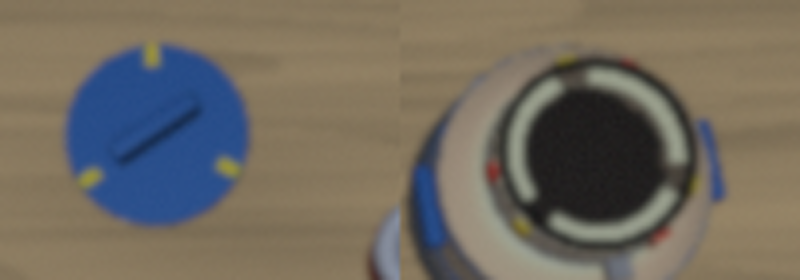

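The candidates in the top view are the lids at (355,168), diameter 190 mm, at (301,450), diameter 190 mm, and at (358,287), diameter about 134 mm. The last matches the 136 mm in the description. In the crop, its bar is centred at about (157,130), with a lug mark near (90,178) beyond one end of it. The keg's slots are at about (572,78), (540,215) and (678,170). Next I'll get the wrist camera's geometry for a close look at the collar.

```bash
python3 - <<'E'
from h import *
c=cap('wrist'); print(np.round(c['T_tool_cam'],3).tolist(),c['f'],c['cx'],c['cy']); print(ctrl.get_state()['time_s'])
E
```

```text
[[0.001, -0.957, -0.289, 0.073], [1.0, 0.001, 0.0, -0.0], [-0.0, -0.289, 0.957, -0.07], [0.0, 0.0, 0.0, 1.0]] 299.6376676531079 259.51671411964844 191.4364903624976
0.15
```

```bash
python3 -m inch '[0.12,0.112,0.032,0,0,0.163,0.12,0.112,0.032,0,0,0.163,0.12,0.112,0.032,0,0,0.163,0.12,0.112,0.032,0,0,0.163,0.12,0.112,0.032,0,0,0.163,0.12,0.112,0.032,0,0,0.163,0.12,0.112,0,0,0,0.163,0.12,0.112,0,0,0,0.163,0.12,0.112,0,0,0,0.163,0.12,0.112,0,0,0,0.163,0.12,0.112,0,0,0,0.163,0.12,0.112,0,0,0,0.163,0,0,0,0,0,0,0,0,0,0,0,0]' 1 && python3 - <<'E'
from h import *
import pickle
c=cap('wrist'); pickle.dump(c,open('c1.pkl','wb')); save('w1',cv2.resize(c['frame'],(800,600)))
P=cloud(c)
hsv=cv2.cvtColor(c['frame'],cv2.COLOR_RGB2HSV)
for z0,z1 in((.155,.163),(.1635,.172)):
    m=(P[...,2]>z0)&(P[...,2]<z1); Q=P[m][:,:2].astype('f4'); print(len(Q),cv2.minEnclosingCircle(Q))
yel=cv2.inRange(hsv,(20,130,90),(35,255,255)); red=cv2.inRange(hsv,(0,170,70),(6,255,255))|cv2.inRange(hsv,(174,170,70),(180,255,255))
for col,mk in(('yel',yel),('red',red)):
    n,l,s,ce=cv2.connectedComponentsWithStats(mk)
    for i in range(1,n):
        if s[i,4]>8: print(col,ce[i].round(1),s[i,4],np.median(P[l==i],0).round(4))
s=ctrl.get_state();print(s['eef_pos'],s['eef_rot'],s['joints'],s['time_s'])
E
```

```text
time_s: 1.9
eef_pos: [0.5914, -0.2015, 0.3609]
eef_rot: [0.815, 0.58, -0.001, -0.0]
contact_force: [-0.1, 0.3, -0.4]
grip_width: 0.0855
grasp_force: 0.0
4078 ((0.5931271314620972, -0.2006317377090454), 0.0707421824336052)
3352 ((0.5932607054710388, -0.20051933825016022), 0.06594612449407578)
yel [325.1 140.4] 79 [ 0.6598 -0.1841  0.1576]
yel [195.5 146.4] 60 [ 0.5467 -0.1502  0.158 ]
yel [264. 248.] 13 [ 0.5724 -0.2677  0.1579]
red [227.4 113.5] 59 [ 0.5843 -0.1327  0.1578]
red [334.8 184. ] 39 [ 0.6572 -0.2263  0.158 ]
red [223.5 237.2] 17 [ 0.5393 -0.2426  0.1581]
[ 0.59107722 -0.2022906   0.36111225] [ 8.15349213e-01  5.78968721e-01 -9.38879992e-04  4.87868586e-06] [ 0.50188812  0.65515494 -0.45425581  1.4843438   0.31029136  1.07512531
 -0.35513582] 1.95
```

View pics/w1.png

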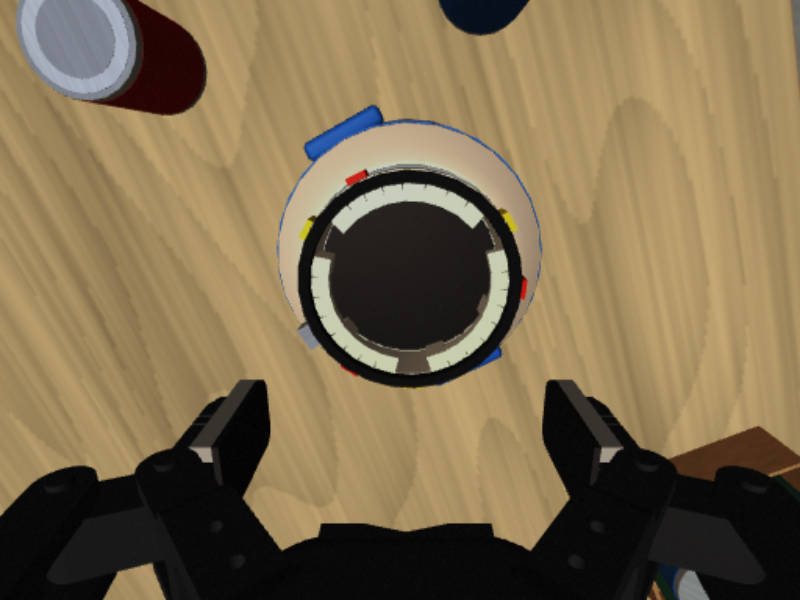

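The wrist view shows the collar at (410,280). Its slots are at about (330,240), (490,235) and (412,365), with yellow marks at (308,229), (508,221) and (412,388). The measured diameters and heights agree with the description. Next I'll get the slot angle from the gaps in the white flange.

```bash
python3 - <<'E'
from h import *
import pickle
c=pickle.load(open('c1.pkl','rb')); g=c['frame'].min(2)
M=np.array(c['cam_to_world']); 
v,u=np.mgrid[:384,:512]; d=np.stack([(u-c['cx'])/c['f'],(v-c['cy'])/c['f'],np.ones(u.shape)],-1)@M[:3,:3].T
X=M[:3,3]+d*((.16-M[2,3])/d[...,2])[...,None]
w=(g>130)
C=np.array([.5932,-.2006])
for it in range(4):  # refine centre using white inner/outer rim
    rel=X[...,:2]-C; r=np.hypot(*rel.transpose(2,0,1)); a=np.degrees(np.arctan2(rel[...,1],rel[...,0]))
    m=(r>.0505)&(r<.056)
    b=np.arange(-180,180,3); fr=np.array([w[m&(a>=t)&(a<t+3)].mean() for t in b])
    z=np.exp(1j*np.radians(3*(a[m&~w]))).mean(); print('slots(mod120)',np.degrees(np.angle(z))/3,abs(z))
    break
for t,f in zip(b,fr):
    if f<.9: print(t+1.5,round(f,2),end='; ')
ww=w&(r<.062)&(r>.045)
cs,_=cv2.findContours(((r<.0495)&~w).astype('u1'),0,1)
hole=cv2.minEnclosingCircle(X[ww][:,:2].astype('f4')); print('white outer',hole)
E
```

```text
slots(mod120) 12.82369878131643 0.927030303378008
-118.5 0.73; -115.5 0.0; -112.5 0.0; -109.5 0.0; -106.5 0.0; -103.5 0.0; -100.5 0.0; -97.5 0.0; 1.5 0.67; 4.5 0.0; 7.5 0.0; 10.5 0.0; 13.5 0.0; 16.5 0.0; 19.5 0.0; 22.5 0.0; 121.5 0.67; 124.5 0.0; 127.5 0.0; 130.5 0.0; 133.5 0.11; 136.5 0.0; 139.5 0.0; 142.5 0.06; white outer ((0.5929403901100159, -0.20082810521125793), 0.05913843959569931)
```

```bash
python3 -m inch '[-0.02,0.164,-0.046,0,0,0.228,-0.02,0.164,-0.046,0,0,0.228,-0.02,0.164,-0.046,0,0,0.228,-0.02,0.164,-0.046,0,0,0.228,-0.02,0.164,-0.046,0,0,0.228,-0.02,0.164,-0.046,0,0,0.228,-0.02,0.164,-0.046,0,0,0.228,-0.02,0.164,-0.046,0,0,0.228,0,0,0,0,0,0,0,0,0,0,0,0]' 1 && cat > lid.py <<'E'
from h import *
import sys
def lid(c,z,near):
    P=cloud(c); hsv=cv2.cvtColor(c['frame'],cv2.COLOR_RGB2HSV)
    blue=cv2.inRange(hsv,(105,120,30),(125,255,255)); yel=cv2.inRange(hsv,(20,130,80),(35,255,255))
    pr=lambda m:np.array([ray(c,u,v,z)[:2] for v,u in np.argwhere(m)])
    n,l,s,ce=cv2.connectedComponentsWithStats(blue|yel); i=1+np.argmax(s[1:,4])
    W=pr(l==i); C,r=cv2.minEnclosingCircle(W[np.hypot(*(W-near).T)<.09].astype('f4')); C=np.array(C); print('disc',C,2*r)
    n,l,s,ce=cv2.connectedComponentsWithStats(yel)
    for i in range(1,n):
        if s[i,4]>8:
            q=pr(l==i).mean(0)-C
            if np.hypot(*q)<.08: print('lug',ce[i].round(),s[i,4],np.hypot(*q).round(4),np.degrees(np.arctan2(q[1],q[0])).round(2), P[l==i][:,2].mean().round(4))
    t=(P[...,2]>z+.028)&(P[...,2]<z+.045)&(blue>0); Q=P[t][:,:2]
    if len(Q)>20:
        (x,y),wh,an=cv2.minAreaRect(Q.astype('f4')); e=np.linalg.eigh(np.cov(Q.T))[1][:,1]
        print('bar',x,y,wh,an,np.degrees(np.arctan2(e[1],e[0])),'z',np.median(P[t][:,2]))
E
python3 - <<'E'
from lid import *
c=cap('wrist'); save('w2',cv2.resize(c['frame'],(800,600))); lid(c,.025,np.array([.5435,.192]))
s=ctrl.get_state();print(s['eef_pos'],s['eef_rot'],s['joints'],s['contact_force'])
R0=R.from_quat(s['eef_rot']).as_matrix();print(R0.round(4))
E
```

```text
time_s: 3.2
eef_pos: [0.5443, 0.1906, 0.251]
eef_rot: [0.477, 0.879, -0.001, 0.0]
contact_force: [0.3, -0.4, -0.3]
grip_width: 0.0851
grasp_force: 0.0
disc [0.54450923 0.19305675] 0.13507601618766785
lug [261. 116.] 173 0.058 123.29 0.0278
lug [311. 202.] 146 0.0591 3.16 0.0278
lug [213. 203.] 137 0.059 -116.02 0.0279
bar 0.6460446715354919 0.20344874262809753 (0.247235968708992, 0.06648784875869751) 5.642989158630371 -174.22482201652258 z 0.060718886720916604
[0.54462038 0.19008963 0.25114474] [ 4.77925219e-01  8.78399867e-01 -8.22355484e-04  6.95002189e-04] [-0.06760592  0.75215438 -0.61101144  1.75467816  0.56914422  0.81946417
 -0.37822033] [ 0.26994088 -0.21138555 -0.35067668]
[[-5.432e-01  8.396e-01  4.000e-04]
 [ 8.396e-01  5.432e-01 -2.100e-03]
 [-2.000e-03 -8.000e-04 -1.000e+00]]
```

View pics/w2.png

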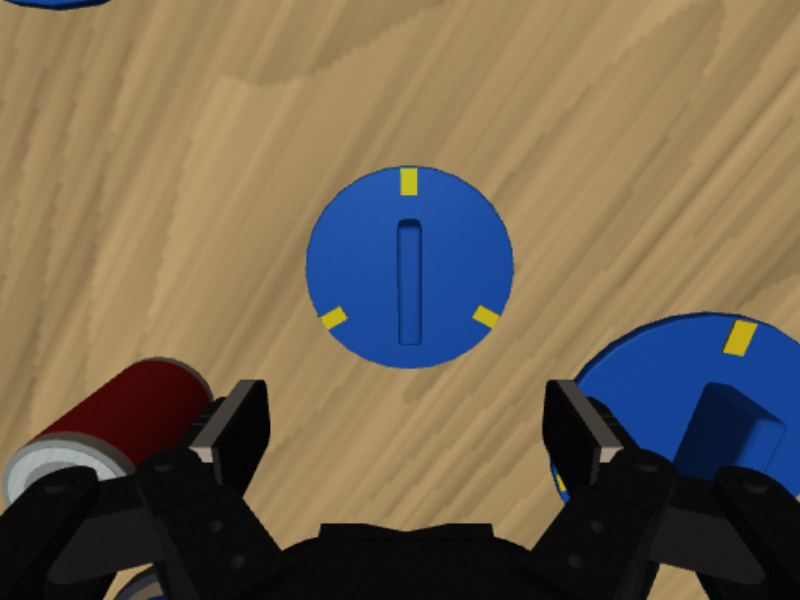

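The picture shows the lid at (410,268), measured 135 mm across. Its bar lies at (409,283) in line with the fingers, its lugs at (409,181), (333,318) and (486,317), and nothing is in the way. I'll descend and grip.

```bash
python3 -m inch '[0,0.01,-0.1,0,0,0.017,0,0,-0.14,0,0,0,0,0,-0.14,0,0,0,0,0,-0.08,0,0,0,0,0,-0.037,0,0,0,0,0,0,0,0,0]' 1 && python3 -m inch '[0,0,0,0,0,0,0,0,0,0,0,0,0,0,0,0,0,0,0,0,0,0,0,0,0,0,0,0,0,0,0,0,0,0,0,0,0,0,0,0,0,0,0,0,0,0,0,0]' 0 90
```

```text
time_s: 4.0
eef_pos: [0.5444, 0.1944, 0.1021]
eef_rot: [0.473, 0.881, -0.0, 0.0]
contact_force: [0.3, 0.1, 0.3]
grip_width: 0.0854
grasp_force: 0.0
time_s: 5.0
eef_pos: [0.5442, 0.1957, 0.1025]
eef_rot: [0.473, 0.881, 0.0, 0.0]
contact_force: [-0.6, -1.3, 5.1]
grip_width: 0.0126
grasp_force: 88.6
```

```bash
python3 -m inch '[0,0,0.1,0,0,0,0,0,0.18,0,0,0,0,0,0.18,0,0,0,0,0,0.17,0,0,0,0,0,0.1,0,0,0,0,0,0,0,0,0,0,0,0,0,0,0]' && python3 - <<'E'
from lid import *
s=ctrl.get_state(); c=cap('wrist'); save('w3',c['frame']); p=s['eef_pos']; print(p,R.from_quat(s['eef_rot']).as_matrix().round(4).tolist(),s['contact_force'],s['torque'],s['grip_width'])
hsv=cv2.cvtColor(c['frame'],cv2.COLOR_RGB2HSV)
lid(c,p[2]-.077,p[:2])
E
```

```text
time_s: 5.88
eef_pos: [0.5432, 0.1948, 0.3193]
eef_rot: [0.472, 0.881, -0.001, -0.001]
contact_force: [0.1, 0.1, -3.6]
grip_width: 0.0128
grasp_force: 88.4
[0.54322852 0.1947762  0.31930181] [[-0.5535, 0.8328, -0.0027], [0.8328, 0.5535, -0.0019], [-0.0001, -0.0033, -1.0]] [ 0.14446207  0.07780366 -3.64504439] [-0.03775597 -0.0029375   0.04397205] 0.01283325577683562
disc [0.55296487 0.20079403] 0.15887758135795593
lug [260. 140.] 660 0.0576 135.81 0.2431
bar 0.540280818939209 0.19459359347820282 (0.03793548047542572, 0.0645608901977539) 14.684898376464844 123.71809670699821 z 0.2773943953883655
```

View pics/w3.png

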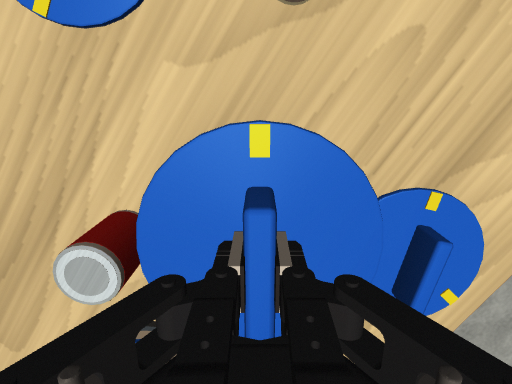

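The picture shows the lid held by its bar, the disc at about (260,235) and the front lug mark at (260,140), on the finger axis. Next I'll fit the visible disc edge for the exact offset of the lid in the hand.

```bash
cat > hold.py <<'E'
from h import *
from scipy.optimize import least_squares
s=ctrl.get_state(); c=cap('wrist'); p=s['eef_pos']; P=cloud(c)
hsv=cv2.cvtColor(c['frame'],cv2.COLOR_RGB2HSV)
blue=cv2.inRange(hsv,(105,120,30),(125,255,255)); yel=cv2.inRange(hsv,(20,130,80),(35,255,255))
rows=[]
for t in np.radians(np.arange(185,355,3)):
    for r in range(60,150):
        u,v=260+r*np.cos(t),232+r*np.sin(t)
        if not (blue|yel)[int(v),int(u)]: rows.append((u,v)); break
z=p[2]-.077; W=np.array([ray(c,u-.5*np.sign(u-260),v,z)[:2] for u,v in rows])
f=least_squares(lambda q:np.hypot(W[:,0]-q[0],W[:,1]-q[1])-.068,p[:2],loss='soft_l1',f_scale=.0005)
C=f.x; print('tcp',p.round(4),'centre',C.round(4),'off',(C-p[:2]).round(4),'rms',f.fun.std(), 'n',len(W))
n,l,st,ce=cv2.connectedComponentsWithStats(yel)
for i in range(1,n):
    if st[i,4]>300:
        q=np.mean([ray(c,u,v,z)[:2] for v,u in np.argwhere(l==i)],0)-C; print('lug',st[i,4],np.hypot(*q),np.degrees(np.arctan2(q[1],q[0])))
for u,v in((200,170),(320,170),(260,180),(165,225),(355,225)): print(u,v,(P[v-2:v+3,u-2:u+3,2].mean()).round(4),end=' ')
M=R.from_quat(s['eef_rot']).as_matrix(); print('\nyaw',np.degrees(np.arctan2(M[1,0],M[0,0])),'down',M[:,2].round(4),'F',s['contact_force'].round(1),s['torque'].round(2),'joints',s['joints'].round(2),'t',s['time_s'])
E
python3 hold.py
```

```text
tcp [0.5432 0.1947 0.319 ] centre [0.5447 0.1917] off [ 0.0015 -0.003 ] rms 0.00499109080398291 n 53
lug 660 0.05934673423094656 123.97631642893944
200 170 0.2476 320 170 0.2472 260 180 0.2413 165 225 0.2418 355 225 0.2413 
yaw 123.61052666088236 down [-0.0034 -0.002  -1.    ] F [ 1.  -0.9 -2.5] [ 0.03 -0.    0.05] joints [-0.04  0.68 -0.68  1.68  0.49  0.97 -0.31] t 5.925
```

```bash
python3 -m inch '[0.02,-0.1,0,0,0,0.04,0.02,-0.16,0,0.004,-0.007,0.04,0.02,-0.16,0,0,0,0.04,0.02,-0.16,0,0,0,0.04,0.02,-0.16,0,0,0,0.04,0.02,-0.16,0,0,0,0.04,0.02,-0.16,0,0,0,0.04,0.02,-0.16,0,0,0,0.04,0,-0.09,0,0,0,0,0,0,0,0,0,0,0,0,0,0,0,0,0,0,0,0,0,0]' && python3 hold.py
```

```text
time_s: 7.48
eef_pos: [0.592, -0.1955, 0.3208]
eef_rot: [0.399, 0.917, 0.002, 0.001]
contact_force: [-0.7, 0.4, -1.6]
grip_width: 0.0128
grasp_force: 88.2
tcp [ 0.592  -0.1955  0.3208] centre [ 0.5943 -0.1977] off [ 0.0023 -0.0022] rms 0.004845919383936876 n 57
lug 660 0.05925243587699517 133.15924529927398
200 170 0.2429 320 170 0.2433 260 180 0.2493 165 225 0.2429 355 225 0.2433 
yaw 132.93865591583778 down [ 0.0028  0.0036 -1.    ] F [-0.7  0.4 -1.6] [ 0.03  0.03 -0.02] joints [ 0.64  0.75 -0.75  1.54  0.56  1.07  0.51] t 7.475
```

```bash
python3 -m inch '[-0.004,-0.01,-0.06,-0.004,0.003,0,0,0,-0.08,0,0,0,0,0,-0.04,0,0,0,0,0,0,0,0,0,0,0,0,0,0,0]' && python3 hold.py && python3 -m inch '[0,0,-0.01,0,0,0,0,0,-0.01,0,0,0,0,0,-0.006,0,0,0,0,0,0,0,0,0]'; python3 -c "
from h import *
s=ctrl.get_state();print(s['contact_force'],s['torque'],s['eef_pos'])"
```

```text
time_s: 8.15
eef_pos: [0.5913, -0.2002, 0.2676]
eef_rot: [0.401, 0.916, 0.001, 0.001]
contact_force: [0.9, -0.1, -2.4]
grip_width: 0.0125
grasp_force: 88.2
tcp [ 0.5913 -0.2002  0.2676] centre [ 0.5937 -0.2026] off [ 0.0024 -0.0024] rms 0.004844817632289531 n 57
lug 660 0.059266240392450674 133.06577186667346
200 170 0.1897 320 170 0.1899 260 180 0.1898 165 225 0.1899 355 225 0.19 
yaw 132.77980694885716 down [ 3.2e-03  6.0e-04 -1.0e+00] F [ 0.9 -0.1 -2.4] [-0.02  0.01 -0.01] joints [ 0.63  0.81 -0.71  1.59  0.61  0.97  0.46] t 8.15
time_s: 8.7
eef_pos: [0.5908, -0.2, 0.2591]
eef_rot: [0.4, 0.916, 0.001, 0.001]
contact_force: [1.6, 0.5, -2.5]
grip_width: 0.0128
grasp_force: 88.2
[ 1.62404939  0.45032993 -2.48460141] [ 0.19368873  0.01071705 -0.0066002 ] [ 0.59082609 -0.20003852  0.25914013]
```

```bash
python3 -m inch '[0,0.004,-0.007,0,0,0,0,0,-0.007,0,0,0,0,0,-0.006,0,0,0,0,0,0,0,0,0]'; python3 -c "
from h import *
s=ctrl.get_state();print(s['contact_force'],s['torque'],s['eef_pos'])"
```

```text
time_s: 9.2
eef_pos: [0.5906, -0.1993, 0.2529]
eef_rot: [0.401, 0.916, 0.0, 0.0]
contact_force: [-0.4, -0.5, -3.5]
grip_width: 0.0124
grasp_force: 88.2
[-0.43511401 -0.51631741 -3.50481028] [-0.03071706 -0.01356942 -0.030412  ] [ 0.5906307  -0.19929476  0.25292865]
```

The lid is in the slots: it is past the flange and nothing pushes back. Now I'll press against the seal.

```bash
python3 -m inch '[0,0,-0.007,0,0,0,0,0,-0.007,0,0,0,0,0,-0.007,0,0,0,0,0,-0.006,0,0,0,0,0,0,0,0,0]'; python3 -c "
from h import *
s=ctrl.get_state();print(s['contact_force'],s['torque'],s['eef_pos'],R.from_quat(s['eef_rot']).as_matrix()[:,2])"
```

```text
time_s: 9.82
eef_pos: [0.591, -0.1992, 0.2465]
eef_rot: [0.401, 0.916, 0.0, 0.001]
contact_force: [-2.7, -0.2, 10.5]
grip_width: 0.0129
grasp_force: 89.8
[-2.6925634  -0.21981645 10.46657737] [-0.03247034  0.83747578 -0.02033096] [ 0.5909512  -0.19915861  0.24654332] [ 2.64103802e-03 -3.77818038e-04 -9.99996441e-01]
```

```bash
python3 -m inch '[0,0,-0.004,0,0,0,0,0,0,0,0,0,0,0,0,0,0,0]'; python3 -c "
from h import *
s=ctrl.get_state();print(s['contact_force'],s['torque'],s['eef_pos'])"
```

```text
time_s: 10.2
eef_pos: [0.591, -0.1992, 0.2457]
eef_rot: [0.401, 0.916, 0.0, 0.001]
contact_force: [-4.0, -0.3, 11.4]
grip_width: 0.0128
grasp_force: 89.9
[-4.01151532 -0.30314298 11.39787905] [0.01751739 0.93156854 0.03177397] [ 0.59096133 -0.19917432  0.24571711]
```

```bash
python3 -m inch '[0,0,-0.003,0,0.012,0,0,0,0,0,0,0,0,0,0,0,0,0]'; python3 -c "
from h import *
s=ctrl.get_state();print(s['contact_force'],s['torque'],s['eef_pos'],R.from_quat(s['eef_rot']).as_matrix()[:,2])"
```

```text
time_s: 10.58
eef_pos: [0.5912, -0.1992, 0.2451]
eef_rot: [0.401, 0.916, -0.001, -0.001]
contact_force: [-4.2, -0.2, 11.4]
grip_width: 0.0127
grasp_force: 90.4
[-4.18266186 -0.24221792 11.37250616] [-0.00312842  0.7266276  -0.03033572] [ 0.59124684 -0.19917329  0.24508107] [-2.20234977e-03 -5.98539621e-04 -9.99997396e-01]
```

```bash
python3 -m inch '[-0.003,0,-0.001,0,0,0,0,0,0,0,0,-0.05,0,0,0,0,0,-0.05,0.001,0.001,0,0,0,-0.05,0.001,0,0,0,0,-0.05,0,0,0,0,0,0]'; python3 -c "
from h import *
s=ctrl.get_state();M=R.from_quat(s['eef_rot']).as_matrix();print(s['contact_force'],s['torque'],s['eef_pos'],M[:,2],np.degrees(np.arctan2(M[1,0],M[0,0])))"
```

```text
time_s: 11.32
eef_pos: [0.5923, -0.1986, 0.2453]
eef_rot: [0.446, 0.895, 0.0, 0.001]
contact_force: [-0.0, 0.2, 11.2]
grip_width: 0.0127
grasp_force: 90.3
[-0.03189892  0.23322622 11.24603716] [-0.00045971  0.33468119  0.15068605] [ 0.59233226 -0.19864529  0.24530522] [ 1.36229664e-03 -1.08349298e-04 -9.99999066e-01] 127.06789327561972
```

```bash
python3 -m inch '[0,0,0,0,0,-0.05,0.001,0,0,0,0,-0.05,0.001,0.001,0,0,0,-0.05,0,0,0,0,0,-0.05,0.001,0,0,0,0,-0.05,0,0,0,0,0,0]'; python3 -c "
from h import *
s=ctrl.get_state();M=R.from_quat(s['eef_rot']).as_matrix();print(s['contact_force'],s['torque'],s['eef_pos'],M[:,2],np.degrees(np.arctan2(M[1,0],M[0,0])))"
```

```text
time_s: 12.08
eef_pos: [0.5934, -0.1983, 0.2454]
eef_rot: [0.501, 0.866, 0.001, 0.001]
contact_force: [-1.0, 0.1, 11.2]
grip_width: 0.0127
grasp_force: 90.3
[-0.98943385  0.14502803 11.21820722] [-0.02162663  0.19551237  0.19869715] [ 0.5934056  -0.19830498  0.24537707] [ 1.94078425e-03  4.00123953e-04 -9.99998037e-01] 119.91521580031169
```

```bash
python3 -m inch '[0,0,0,0,0,-0.05,0,0,0,0,0,-0.05,0.001,0,0,0,0,-0.05,0,0,0,0,0,-0.05,0,0,0,0,0,-0.05,0.001,0,0,0,0,-0.05,0,0,0,0,0,-0.05,0,0,0,0,0,-0.05,0,0,0,0,0,-0.05,0,0,0,0,0,-0.05,0,0,0,0,0,0]'; python3 -c "
from h import *
s=ctrl.get_state();M=R.from_quat(s['eef_rot']).as_matrix();print(s['contact_force'],s['torque'],s['eef_pos'],M[:,2],np.degrees(np.arctan2(M[1,0],M[0,0])))"
```

```text
time_s: 13.45
eef_pos: [0.5943, -0.1983, 0.2455]
eef_rot: [0.605, 0.797, 0.001, 0.001]
contact_force: [-0.1, 0.7, 9.9]
grip_width: 0.0124
grasp_force: 90.3
[-0.10188028  0.65527127  9.87305498] [-0.08144658  0.19180215  0.14779322] [ 0.59426504 -0.19831799  0.24545166] [ 0.00307483  0.00128781 -0.99999444] 105.59813015207446
```

```bash
python3 -m inch '[0,0,0,0,0,-0.05,0,0,0,0,0,-0.05,0,0,0,0,0,-0.05,0,0,0,0,0,-0.05,0,0,0,0,0,-0.05,0,0,0,0,0,-0.05,0,0,0,0,0,0]'; python3 -c "
from h import *
s=ctrl.get_state();M=R.from_quat(s['eef_rot']).as_matrix();print(s['contact_force'],s['torque'],s['eef_pos'],M[:,2],np.degrees(np.arctan2(M[1,0],M[0,0])))"
```

```text
time_s: 14.32
eef_pos: [0.5943, -0.1984, 0.2454]
eef_rot: [0.663, 0.749, 0.002, 0.001]
contact_force: [0.1, 0.6, 11.6]
grip_width: 0.0128
grasp_force: 90.3
[ 0.08523527  0.64871254 11.5614156 ] [-0.11465452  0.13920582  0.17567215] [ 0.59431337 -0.19835897  0.24544333] [ 0.00354001  0.00171728 -0.99999226] 97.00404331628887
```

```bash
python3 -m inch '[0,0,0,0,0,-0.03,0,0,0,0,0,-0.02,0,0,0,0,0,-0.02,0,0,0,0,0,0]'; python3 -c "
from h import *
s=ctrl.get_state();M=R.from_quat(s['eef_rot']).as_matrix();print(s['contact_force'],s['torque'],s['eef_pos'],M[:,2],np.degrees(np.arctan2(M[1,0],M[0,0])))"
```

```text
time_s: 14.82
eef_pos: [0.5939, -0.1982, 0.2454]
eef_rot: [0.675, 0.738, 0.001, 0.001]
contact_force: [-1.6, 0.2, 12.6]
grip_width: 0.0128
grasp_force: 90.7
[-1.61309627  0.15492357 12.56053469] [-0.14120307  0.28235304  0.78429748] [ 0.59392417 -0.19821351  0.24539207] [ 0.00272776  0.00140696 -0.99999529] 95.14567586038349
```

```bash
python3 -m inch '[0,0,0,0,0,0.03,0,0,0.006,0,0,0,0,0,0.006,0,0,0,0,0,0,0,0,0,0,0,0,0,0,0]'; python3 -c "
from h import *
s=ctrl.get_state();M=R.from_quat(s['eef_rot']).as_matrix();print(s['contact_force'],s['torque'],s['eef_pos'],np.degrees(np.arctan2(M[1,0],M[0,0])))"
```

```text
time_s: 15.45
eef_pos: [0.5938, -0.1982, 0.2483]
eef_rot: [0.67, 0.742, 0.002, 0.0]
contact_force: [-0.3, -0.0, 7.6]
grip_width: 0.0127
grasp_force: 89.8
[-0.26326788 -0.04002843  7.61788456] [-0.07933564  0.04979185  0.24330967] [ 0.59382148 -0.19823162  0.24832462] 95.88161344014374
```

```bash
python3 -m inch '[0,0,0.003,0,0,0,0,0,0,0,0,0]' && python3 -m inch '[0,0,0,0,0,0,0,0,0,0,0,0,0,0,0,0,0,0,0,0,0,0,0,0,0,0,0,0,0,0,0,0,0,0,0,0]' 1 && python3 -m inch '[0,0,0.05,0,0,0,0,0,0.1,0,0,0,0,0,0.1,0,0,0,0,0,0.1,0,0,0,0,0,0.05,0,0,0,0,0,0,0,0,0]' && python3 - <<'E'
from lid import *
c=cap('wrist'); save('w4',cv2.resize(c['frame'],(640,480))); lid(c,.172,np.array([.593,-.2]))
P=cloud(c); hsv=cv2.cvtColor(c['frame'],cv2.COLOR_RGB2HSV)
m=(cv2.inRange(hsv,(105,120,30),(125,255,255))>0)&(abs(P[...,2]-.172)<.008)&(np.hypot(P[...,0]-.593,P[...,1]+.2)<.066)
Q=P[m]; A=np.c_[Q[:,:2]-[.593,-.2],np.ones(len(Q))]; print('plane',np.linalg.lstsq(A,Q[:,2],rcond=None)[0],len(Q))
E
```

```text
time_s: 15.7
eef_pos: [0.5938, -0.1982, 0.2489]
eef_rot: [0.67, 0.742, 0.002, -0.0]
contact_force: [0.8, 0.1, 6.6]
grip_width: 0.0126
grasp_force: 89.5
time_s: 16.45
eef_pos: [0.592, -0.1986, 0.2472]
eef_rot: [0.67, 0.742, 0.0, -0.002]
contact_force: [-0.2, -0.3, -1.1]
grip_width: 0.0852
grasp_force: 0.0
time_s: 17.2
eef_pos: [0.5924, -0.1985, 0.3684]
eef_rot: [0.67, 0.742, 0.001, -0.001]
contact_force: [-0.6, 0.7, 0.2]
grip_width: 0.0855
grasp_force: 0.0
disc [ 0.5925684  -0.19914989] 0.13813000917434692
lug [261. 123.] 209 0.0566 95.34 0.1732
lug [216. 125.] 49 0.0672 131.11 0.1547
lug [208. 218.] 165 0.0593 -141.65 0.17
lug [315. 217.] 173 0.0607 -25.26 0.1726
bar 0.5935790538787842 -0.2006734311580658 (0.014018164947628975, 0.07136220484972) 6.306958198547363 95.99430830671876 z 0.2076070410541958
plane [5.54182793e-04 1.26956314e-04 1.71930322e-01] 13379
```

View pics/w4.png

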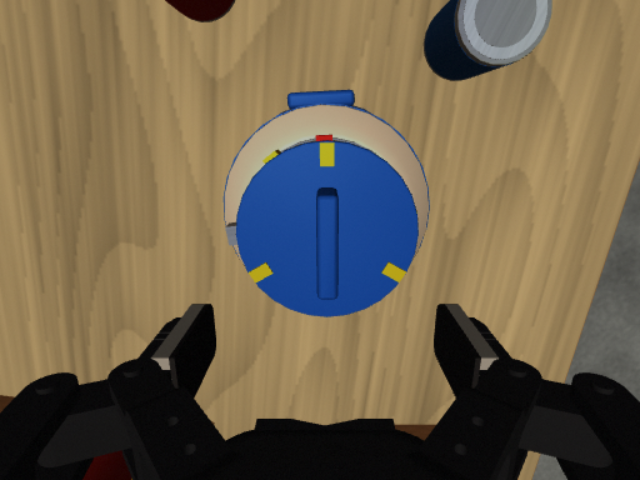

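The picture shows the lid seated on the keg at (327,228), level to under 0.001 rad, with its lug mark (327,153) at the red pocket mark (324,138). Its underside is 13.1 mm below the flange top, which is the locked height, so I'll hand it in.

```bash
python3 -c "
from plant import ctrl
print(ctrl.job_done())"
```

```text
the job is handed in; nothing more can be done
None
```

The smallest lid is on the keg, pressed down, twisted clockwise to the stop and released; it sits level and locked 13.1 mm below the flange top, and the job is handed in (no verdict was returned).

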